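# Find the loose lid and push it open

### The job

The low grey box on the bench has three identical tilting lids: two are jammed shut and one is loose. Press on the ribbed far halves of the lids to find the one that rocks, then push that lid wide open with the fingertips and leave it standing open. Pick nothing up, and leave the other things on and round the box where they are.

Things in the scene. Friction and masses are not known exactly. Their poses are not given: they have to be found in the camera images.
- box: Fixed grey metal box, 143 mm deep (x) x 400 wide (y), its top 86 above the bench, on a fixed 6 mm plywood board; origin: under the box's centre, at bench level; x points away from the robot (within 0.3 rad), y left. Three openings in the top, 100 mm apart along y, each with an identical lid; compartments 113 x 79 mm, floor 10 mm above the bench, perhaps a 10 mm disc on it. The solid ends, 60 mm wide, carry loupe and pin.
- seat_left (a point): Fixed point on the box: centre of the left-hand (+y) lid's top face when shut, level with the box top (86 mm above the bench); axes as the box's. The lid is a flat aluminium plate 110 mm (x) x 76 (y) x 5 with 1.5 mm gap all round, hinged see-saw fashion about the y direction through its own centre (2.5 mm below this point); its far half has four dark ribs, 28 to 46 mm from the centre.
- lid_left (a joint): Tilt of the left-hand (+y) lid, rad; 0 = shut, flush; positive = far (ribbed) half down in the box, near half standing up. Loose: turns from -0.06 to a stop at 1.2 (69 degrees), balanced, stays where left, moves at about 1.5 N pressed 40 mm from the pivot. Jammed: held from below, gives 1 to 2 mm at most. Any of the three may be loose; all look alike. Opens by pushing the far half down; a level push on the raised edge may bind below 0.9 rad.
- seat_mid (a point): Fixed point on the box: centre of the middle lid's top face when shut, level with the box top (86 mm above the bench); axes as the box's. The lid is a flat aluminium plate 110 mm (x) x 76 (y) x 5 with 1.5 mm gap all round, hinged see-saw fashion about the y direction through its own centre (2.5 mm below this point); its far half has four dark ribs, 28 to 46 mm from the centre.
- lid_mid (a joint): Tilt of the middle lid, rad; 0 = shut, flush; positive = far (ribbed) half down in the box, near half standing up. Loose: turns from -0.06 to a stop at 1.2 (69 degrees), balanced, stays where left, moves at about 1.5 N pressed 40 mm from the pivot. Jammed: held from below, gives 1 to 2 mm at most. Any of the three may be loose; all look alike. Opens by pushing the far half down; a level push on the raised edge may bind below 0.9 rad.
- seat_right (a point): Fixed point on the box: centre of the right-hand (-y) lid's top face when shut, level with the box top (86 mm above the bench); axes as the box's. The lid is a flat aluminium plate 110 mm (x) x 76 (y) x 5 with 1.5 mm gap all round, hinged see-saw fashion about the y direction through its own centre (2.5 mm below this point); its far half has four dark ribs, 28 to 46 mm from the centre.
- lid_right (a joint): Tilt of the right-hand (-y) lid, rad; 0 = shut, flush; positive = far (ribbed) half down in the box, near half standing up. Loose: turns from -0.06 to a stop at 1.2 (69 degrees), balanced, stays where left, moves at about 1.5 N pressed 40 mm from the pivot. Jammed: held from below, gives 1 to 2 mm at most. Any of the three may be loose; all look alike. Opens by pushing the far half down; a level push on the raised edge may bind below 0.9 rad.
- loupe: Black cylindrical loupe, 32 mm diameter, 26 mm high, standing on the left end of the box; origin at the centre of its underside. Not to be disturbed.
- gauge_pin: Steel pin, 12 mm diameter, 30 mm high, standing on the right end of the box; origin at the centre of its underside. Not to be disturbed.
- ring3: Steel bearing ring, 62 mm diameter, 12 mm high, lying on the board behind the box; origin at the centre of its underside. Not to be disturbed.
- screwdriver1: Red-handled screwdriver, 192 mm long (its y), 24 mm thick, lying on the board behind the box; origin at the middle of its underside. Not to be disturbed.

How it is judged:
At the end, for the whole second after the job is handed in: One lid stands open by more than 0.9 rad (52 degrees; the stop is at 69), at rest, the other two are shut (within 0.15 rad), and the loupe, gauge pin, ring and screwdriver are within 20 mm of where they were (((value of joint lid_left above 0.9 rad and value of joint each of lid_mid, lid_right below 0.15 rad) or (value of joint lid_mid above 0.9 rad and value of joint each of lid_left, lid_right below 0.15 rad) or (value of joint lid_right above 0.9 rad and value of joint each of lid_left, lid_mid below 0.15 rad)) and value of joint each of lid_left, lid_mid, lid_right above -0.1 rad and velocity of joint lid_left between -0.05 and 0.05 rad/s and velocity of joint lid_mid between -0.05 and 0.05 rad/s and velocity of joint lid_right between -0.05 and 0.05 rad/s and distance of each of loupe, gauge_pin, ring3, screwdriver1 from where it was at the start of the episode below 0.02 m); the robot touches nothing.
It fails at once if a thing on or round the box is shifted, lifted or carried by more than 20 mm (distance of any of loupe, gauge_pin, ring3, screwdriver1 from where it was at the start of the episode above 0.02 m).
It also fails if it takes over 48 s, if anything falls off the work surface, if the arm or the gripper's body presses on something with over 40 N, if the wrist force passes 120 N, or if a joint passes its speed limit or range.

### The arm

A 7-joint arm with a two-finger parallel gripper is mounted at the origin on a cart in front of the work surface, level with it; the furniture and walls round the work are solid. World frame = base frame: x ahead of the robot, y to its left, z up, the work surface at z = 0. Lengths are in m, angles in rad, forces in N, time in s.
With the tool pointing down it reaches from about 0.425 to 0.95 m from the base axis. Payload 4.7 kg.
Tool frame: the origin (TCP) lies on the centre line of the jaws, within the pads' length; the fingertips stand 19 mm ahead of it and the grasp point (between the pads) is the TCP; y points along the fingers, z is the direction in which the jaws open and shut, and the axes are right-handed (so a half turn about y gives the same grasp; the last joint's range is limited). The gripper opens to 85 mm and grips with 20 to 120 N. Pads are 22 mm wide; open, the fingers measure 114 mm over their backs; the gripper's body (76 mm by 85 mm) begins 54 mm behind the grasp point. The pads swing forward as they close: fully open they stand 13 mm farther back than shut.
Start: joints at [-1.34, 0.469, -0.049, 1.532, 0.024, 1.141, -0.082], TCP at [0.173, 0.652, 0.25] pointing down, gripper open.
Joint ranges: [-2.59, 2.59], [-0.33, 1.99], [-1.39, 1.29], [0.1, 2.45], [-1.04, 4.18], [0.21, 1.99], [-2.66, 2.66]. Speed limits (rad/s): [2.57, 2.57, 3.14, 3.14, 3.14, 3.14, 3.14].

### API

Orientations are given as a 3x3 rotation matrix whose columns are the frame's x, y, z axes.
In Python, from rig import bot gives the robot as it stands.
- The arm moves only by the tool apply_moves, never from a script. Its argument "plan" is one flat list of numbers, 6 for each row, row after row: the shift along the world's x, y, z as a fraction of full scale, then the turn, a rotation vector about the world's x, y, z as a fraction of full scale. In form: [dx, dy, dz, wx, wy, wz, dx, dy, dz, wx, wy, wz, ...]. A call has 1 to 20 rows; each row shifts and turns the commanded pose from where the row before left it; what a row does not reach is not made up. Full scale, the value 1, is 0.04 m for a shift and 0.15 rad for a turn. A row lasts 1/10 s, in which the tool goes at most 50 mm and 8.59 degrees, less where a joint would pass 70% of its speed; a pose out of reach is approached as far as the arm can. A call with a number of a shift or a turn outside -1 to 1 is refused whole. A call with a gripper value outside its range is refused whole. "hand" is the closure, from -1 (fully open) to 1 (shut), set as the call begins (left out, the last holds). The fingers move at their own pace and stop on an object; "squeeze" is the grip in N (left out, the last holds). Time passes only in rows, so rows that do not move let the fingers close. It gives the time, the measured TCP pose, the force and the opening at its end, in the units of the state.
- bot.sense(): the state, without advancing time (a new reading comes with each control period).
- bot.read_camera(name): name is "side" or "top"; returns the picture (420x560x3 uint8, red, green, blue); there is no depth.
- bot.camera_info(name): a dict with "vertical_fov" (degrees; the focal length in pixels is half the picture's height over the tangent of half this angle, whatever the lens; pixels are square), "cx", "cy" (the principal point, pixels), "rvec" (rotation vector, rad) and "tvec" (3), from world to camera coordinates, as OpenCV has them. Camera axes: x right, y down, z forward; pixel columns grow to the right and rows downward; lengths in m; the calibration is good to about 2 mm. A picture is of the moment at which its call begins. camera_info takes no time and is no camera call.
- bot.close_job(): hands the job in, once; it reports no verdict.
Trained networks look in the newest picture that a camera, given by its name, has taken for a name from the list of things; names that differ only in an ending like _2 or _b are one class to them, and where a whole thing is asked for, a point or a joint stands for the part that bears it (a point fixed in the world has none). Each returns a list of dicts, best first, with "score" (0 to 1); they miss things now and then, are a little off and sometimes report something else, mostly with a low value. They report only what shows in the picture. A call takes as long as a camera call.
- bot.recognise(camera, query): "rect" ([left, top, right, bottom] in pixels, round what is visible of it).
- bot.masks_of(camera, query): "pixels" (420x560 bool, what is visible of it) and "rect" ([left, top, right, bottom] in pixels, round what is visible of it).
- bot.pinpoint(camera, query): "xy" ([column, row] in pixels: a listed point, or the origin of a listed thing).
The state is a dict: "time_s": time; "q": joint angles; "dq": joint speeds; "joint_efforts": joint torques, N m; "ee_pos": TCP position; "orientation": TCP orientation; "contact_force": force on the tool from outside, world axes, zero at the start; "wrist_torque": the same for the moment, N m; "opening": finger opening in m.
Only numpy, scipy, OpenCV 4.12 (cv2) and the standard library are available. Lean on these libraries where they do the work, as an engineer would, in place of code of your own. Each camera call takes 0.05 s, during which the arm holds its last target.

## Working session

There is one attempt and no reset: what is moved stays moved. The work goes in short steps, Python scripts to look and compute and a tool call to move; the robot and the scene stay as the last step left them, time stands still between calls to the robot, and variables do not carry over. Pictures are saved under pics/ and viewed, and the job is handed in when it is done.

Besides the shell and the picture viewer there is one more tool, called after ">>>" by a JSON object that holds its "method" and its "body". apply_moves: Moves the arm, as the interface text tells. Shift numbers are shares of 0.04 m and turn numbers shares of 0.15 rad, none past 1 either way. Its arguments: {"type":"object","properties":{"plan":{"type":"array","items":{"type":"number"}},"hand":{"type":"number"},"squeeze":{"type":"number"}},"required":["plan"]}

```bash
mkdir -p pics; cat > h.py <<'E'
import numpy as np,cv2
from rig import bot
def cam(n):
    i=bot.camera_info(n); f=210/np.tan(np.radians(i['vertical_fov'])/2)
    R=cv2.Rodrigues(np.array(i['rvec'],float))[0]; t=np.array(i['tvec'],float).ravel()
    return f,i['cx'],i['cy'],R,t
def proj(n,P):
    f,cx,cy,R,t=cam(n); c=R@np.array(P,float)+t; return np.array([cx+f*c[0]/c[2],cy+f*c[1]/c[2]])
def onz(n,uv,z):
    f,cx,cy,R,t=cam(n); d=R.T@np.array([(uv[0]-cx)/f,(uv[1]-cy)/f,1]); o=-R.T@t
    return o+d*(z-o[2])/d[2]
def save(n,name):
    im=bot.read_camera(n); cv2.imwrite('pics/'+name,im[:,:,::-1]); return im
E
python3 - <<'E'
from h import *
s=bot.sense();print(s['time_s'],s['ee_pos'],s['orientation'],s['opening'],s['contact_force'])
for n in('top','side'):
    save(n,n+'0.png'); print(n,bot.camera_info(n))
    for q,z in(('seat_left',.086),('seat_mid',.086),('seat_right',.086),('loupe',.086),('gauge_pin',.086),('box',0.0),('ring3',.006),('screwdriver1',.006)):
        r=bot.pinpoint(n,q)
        for d in r[:2]: print(n,q,d['score'],np.round(d['xy'],1),onz(n,d['xy'],z).round(4))
E
```

```text
0.0 [0.17324634 0.65182176 0.24922342] [[ 9.66445869e-01 -4.38607619e-04  2.56869987e-01]
 [-2.56870349e-01 -1.95132456e-03  9.66443902e-01]
 [ 7.73470559e-05 -9.99998000e-01 -1.99851486e-03]] 0.08557456311594674 [0.02600306 0.17859177 0.15946444]
top {'vertical_fov': 57.450535785664734, 'cx': 274.57004988643723, 'cy': 211.15356925870833, 'rvec': array([ 2.22405694, -2.18570831,  0.08252944]), 'tvec': array([-0.02916079,  0.59362088,  0.91361736])}
top seat_left 0.97 [208.6 260.1] [0.4789 0.1273 0.086 ]
top seat_left 0.27 [169.6 255. ] [0.4888 0.2137 0.086 ]
top seat_mid 0.72 [247.1 252.7] [0.4966 0.0423 0.086 ]
top seat_right 0.63 [293.6 244.6] [ 0.5162 -0.0611  0.086 ]
top loupe 0.71 [170.6 253. ] [0.4933 0.2116 0.086 ]
top gauge_pin 0.36 [326.5 237.5] [ 0.5333 -0.1348  0.086 ]
top box 0.89 [251.5 254. ] [0.4888 0.0356 0.    ]
top ring3 0.59 [279.5 196.3] [ 0.6314 -0.0306  0.006 ]
top screwdriver1 0.6 [199.5 204.4] [0.6078 0.1647 0.006 ]
side {'vertical_fov': 49.65038535835204, 'cx': 276.1054965863185, 'cy': 203.85632313846722, 'rvec': array([ 0.65701982, -2.79248245,  0.89459356]), 'tvec': array([0.50612692, 0.2806913 , 0.74671176])}
side seat_left 0.69 [284.2 301.1] [0.4823 0.1383 0.086 ]
side seat_mid 0.88 [300.  248.4] [0.5001 0.0387 0.086 ]
side seat_right 0.72 [315.3 201.6] [ 0.5163 -0.0646  0.086 ]
side loupe 0.93 [255.8 341.2] [0.4926 0.216  0.086 ]
side loupe 0.23 [323.3 176.2] [ 0.5267 -0.1271  0.086 ]
side gauge_pin 0.65 [323.2 176.8] [ 0.5263 -0.1256  0.086 ]
side box 0.79 [296.5 272.9] [0.501 0.043 0.   ]
side box 0.59 [283.9 298.8] [0.4995 0.1004 0.    ]
side ring3 0.78 [252.1 217.4] [ 0.6327 -0.0268  0.006 ]
side screwdriver1 0.93 [217.8 301.9] [0.6017 0.1609 0.006 ]
```

View pics/top0.png

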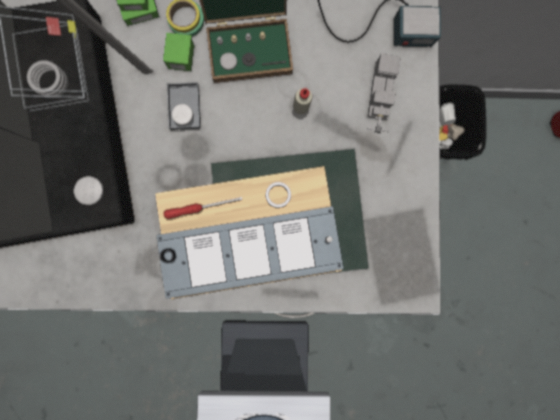

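View pics/side0.png

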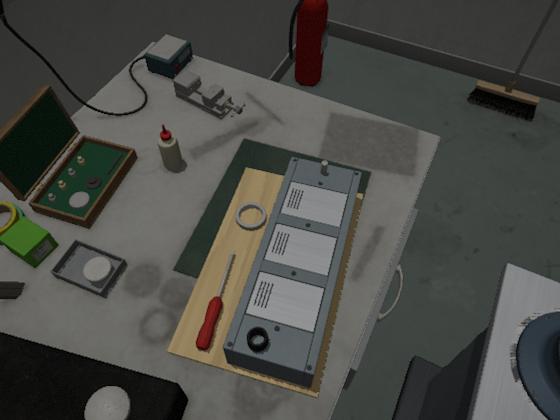

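The top picture shows the box at about (250,250) with white lids at (207,260), (250,252) and (294,245), ribs on the far (upper) side, loupe at (169,255) and pin at (328,240). The networks agree with this, and the box yaw is about 0.18 rad. I'll refine from the white lid outlines.

```bash
python3 - <<'E'
from h import *
for n in('top','side'):
    im=cv2.imread(f'pics/{n}0.png'); g=cv2.cvtColor(im,cv2.COLOR_BGR2HSV)
    m=((g[...,2]>(185 if n=='top' else 150))&(g[...,1]<25)).astype(np.uint8)
    m=cv2.morphologyEx(m,cv2.MORPH_CLOSE,np.ones((9,9)))
    for c in cv2.findContours(m,0,2)[0]:
        a=cv2.contourArea(c)
        if 700<a<6000:
            r=cv2.minAreaRect(np.array([onz(n,p[0],.086)[:2]*1000 for p in c],np.float32)); print(n,a,np.round(r[0],1),np.round(r[1],1),round(r[2],1),c.reshape(-1,2).mean(0))
for p in ([.173,.652,.25],): print(proj('top',p),proj('side',p))
E
```

```text
top 2712.5 [160.7  -0. ] [ 48.8 283.3] 0.4 [248.42105263 410.63157895]
top 1560.5 [481.3 135.3] [107.5  74.5] 10.1 [205.62962963 258.7962963 ]
top 1550.0 [498.8  36.9] [107.9  74.6] 10.2 [248.92727273 253.12727273]
top 1535.5 [516.3 -61.3] [108.1  74.6] 10.4 [293.47169811 244.50943396]
[-116.19218679  441.24251945] [ 389.33701482 1206.90067265]
```

>>> {"method": "apply_moves", "body": {"plan": [0.544,-0.795,0,0,0,0.182,0.544,-0.795,0,0,0,0.182,0.544,-0.795,0,0,0,0.182,0.544,-0.795,0,0,0,0.182,0.544,-0.795,0,0,0,0.182,0.544,-0.795,0,0,0,0.182,0.544,-0.795,0,0,0,0.182,0.544,-0.795,0,0,0,0.182,0.544,-0.795,0,0,0,0.182,0.544,-0.795,0,0,0,0.182,0.544,-0.795,0,0,0,0.182,0.544,-0.795,0,0,0,0.182,0.544,-0.795,0,0,0,0.182,0.544,-0.795,0,0,0,0.182,0.544,-0.795,0,0,0,0.182,0.544,-0.795,0,0,0,0.182,0,0,0,0,0,0,0,0,0,0,0,0], "hand": 1, "squeeze": 40}}

```text
time_s: 2.7
ee_pos: [0.5218, 0.1429, 0.2504]
orientation: [[0.985, -0.0, -0.174], [0.174, 0.0, 0.985], [-0.0, -1.0, 0.0]]
contact_force: [-0.8, 0.7, 0.5]
opening: 0.0003
```

>>> {"method": "apply_moves", "body": {"plan": [0,0,-0.9,0,0,0,0,0,-0.9,0,0,0,0,0,-0.9,0,0,0,0,0,-0.6,0,0,0,0,0,-0.1,0,0,0,0,0,0,0,0,0,0,0,0,0,0,0]}}

```text
time_s: 3.4
ee_pos: [0.5223, 0.1446, 0.1157]
orientation: [[0.984, 0.002, -0.177], [0.177, 0.001, 0.984], [0.002, -1.0, 0.001]]
contact_force: [0.7, 0.9, 0.3]
opening: 0.0002
```

```bash
python3 - <<'E'
from h import *
save('side','s1.png');s=bot.sense();print(s['ee_pos'],s['contact_force'])
E
```

```text
[0.52253733 0.14439862 0.1159685 ] [0.56295306 0.82652115 0.36076064]
```

View pics/s1.png

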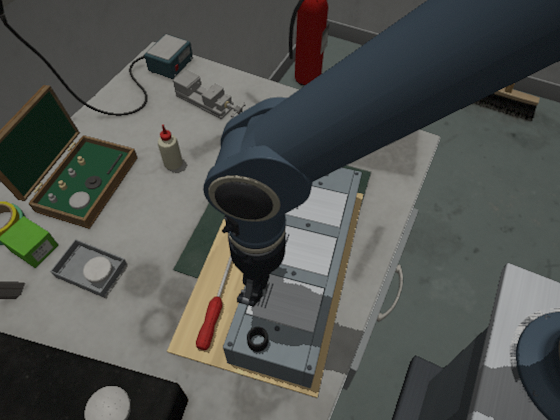

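The fingertips sit over the left lid's ribs at about (250,295). Now press gently.

>>> {"method": "apply_moves", "body": {"plan": [0,0,-0.1,0,0,0,0,0,-0.1,0,0,0,0,0,-0.06,0,0,0,0,0,-0.06,0,0,0,0,0,-0.06,0,0,0,0,0,0,0,0,0]}}

```text
time_s: 4.05
ee_pos: [0.5215, 0.1436, 0.0989]
orientation: [[0.984, -0.0, -0.176], [0.176, 0.0, 0.984], [-0.0, -1.0, 0.0]]
contact_force: [1.1, -0.3, -0.0]
opening: -0.0001
```

>>> {"method": "apply_moves", "body": {"plan": [0,0,-0.06,0,0,0,0,0,-0.06,0,0,0,0,0,0,0,0,0]}}

```text
time_s: 4.35
ee_pos: [0.5213, 0.1435, 0.0939]
orientation: [[0.984, -0.001, -0.176], [0.176, -0.0, 0.984], [-0.001, -1.0, -0.0]]
contact_force: [0.6, 0.2, -0.0]
opening: -0.0
```

```bash
python3 - <<'E'
from h import *
im=save('side','s2.png');s=bot.sense();print(s['ee_pos'],s['contact_force'])
cv2.imwrite('pics/s2c.png',cv2.resize(im[200:400,180:380,::-1],None,fx=3,fy=3,interpolation=2))
for z in(.019,):
    print(proj('side',s['ee_pos']-np.array([0,0,.019])))
E
```

```text
[0.52142339 0.14348706 0.09401993] [-0.59744304 -0.200932   -0.34022077]
[261.19903814 296.48508301]
```

View pics/s2c.png

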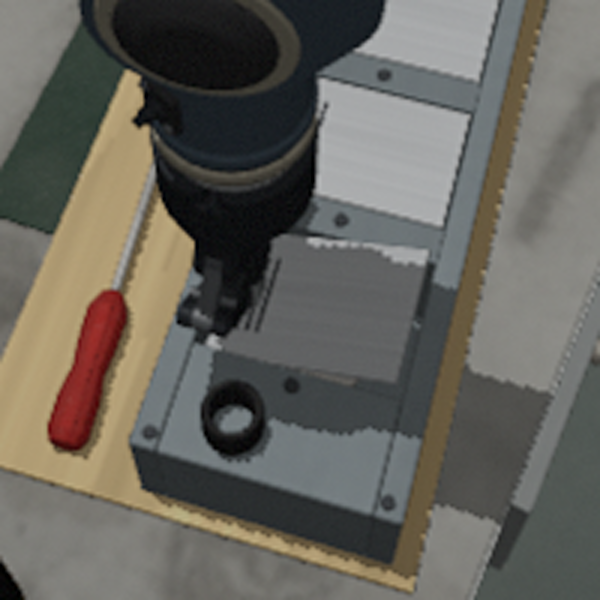

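Even with the fingertips about 11 mm below the shut level there is almost no force. The near edge of the left lid (crop ~(425,255)) has lifted, so the left lid is the loose one. I'll keep pushing down and in along the arc.

>>> {"method": "apply_moves", "body": {"plan": [-0.028,-0.005,-0.07,0,0,0,-0.028,-0.005,-0.07,0,0,0,-0.028,-0.005,-0.07,0,0,0,-0.028,-0.005,-0.07,0,0,0,-0.028,-0.005,-0.07,0,0,0,0,0,0,0,0,0]}}

```text
time_s: 5.0
ee_pos: [0.5154, 0.1425, 0.0798]
orientation: [[0.984, -0.001, -0.176], [0.176, -0.0, 0.984], [-0.001, -1.0, -0.0]]
contact_force: [-0.5, -0.4, -0.1]
opening: -0.0
```

>>> {"method": "apply_moves", "body": {"plan": [-0.028,-0.005,-0.07,0,0,0,-0.028,-0.005,-0.07,0,0,0,-0.028,-0.005,-0.07,0,0,0,-0.028,-0.005,-0.07,0,0,0,-0.028,-0.005,-0.07,0,0,0,0,0,0,0,0,0]}}

```text
time_s: 5.6
ee_pos: [0.5099, 0.1415, 0.0658]
orientation: [[0.984, -0.001, -0.176], [0.176, -0.0, 0.984], [-0.001, -1.0, -0.0]]
contact_force: [0.1, 0.2, -0.8]
opening: 0.0001
```

```bash
python3 - <<'E'
from h import *
im=save('side','s3.png');s=bot.sense();print(s['ee_pos'],s['contact_force'])
cv2.imwrite('pics/s3c.png',cv2.resize(im[200:400,180:380,::-1],None,fx=3,fy=3,interpolation=2))
E
```

```text
[0.50981294 0.14144184 0.06589388] [0.84394208 0.39005633 0.33304992]
```

View pics/s3c.png

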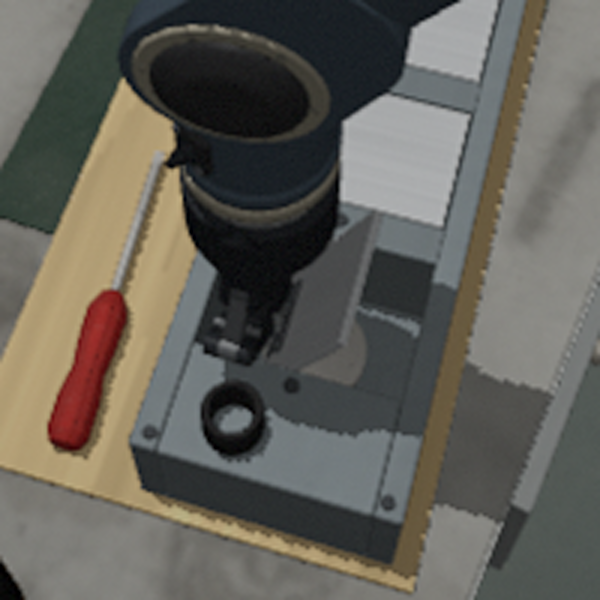

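The lid is standing well open: its near edge runs from (375,212) to (345,345) in the crop. I'll work out the angle from that edge.

```bash
python3 - <<'E'
from h import *
C=np.array([.4813,.1353,.0835]);x=np.array([.984,.177,0]);y=np.array([-.177,.984,0]);z=np.array([0,0,1])
for th in(.7,.8,.9,1,1.1,1.2):
    o=[]
    for s in(-.038,.038):
        a=-.055;b=.0025
        o.append((proj('side',C+y*s+x*(a*np.cos(th)+b*np.sin(th))+z*(-a*np.sin(th)+b*np.cos(th)))-[180,200])*3)
    print(th,np.round(o,0))
E
```

```text
0.7 [[411. 228.]
 [376. 361.]]
0.8 [[405. 222.]
 [369. 356.]]
0.9 [[397. 217.]
 [361. 351.]]
1 [[389. 212.]
 [352. 346.]]
1.1 [[380. 208.]
 [343. 342.]]
1.2 [[371. 203.]
 [333. 337.]]
```

About 1.1 rad. I'll nudge 2 mm further, back off and lift out.

>>> {"method": "apply_moves", "body": {"plan": [-0.05,-0.01,0,0,0,0,0,0,0,0,0,0,0.1,0.018,0,0,0,0,0.1,0.018,0,0,0,0,0,0,0.4,0,0,0,0,0,0.8,0,0,0,0,0,0.8,0,0,0,0,0,0.8,0,0,0,0,0,0.8,0,0,0,0,0,0.8,0,0,0,0,0,0.5,0,0,0]}}

```text
time_s: 6.75
ee_pos: [0.517, 0.1427, 0.2649]
orientation: [[0.984, 0.002, -0.176], [0.176, 0.001, 0.984], [0.003, -1.0, 0.001]]
contact_force: [0.2, -0.6, -0.3]
opening: 0.0
```

>>> {"method": "apply_moves", "body": {"plan": [-0.5,0.8,0,0,0,0,-0.5,0.8,0,0,0,0,-0.5,0.8,0,0,0,0,-0.5,0.8,0,0,0,0,-0.5,0.8,0,0,0,0,-0.5,0.8,0,0,0,0,-0.5,0.8,0,0,0,0,-0.5,0.8,0,0,0,0,-0.5,0.8,0,0,0,0,-0.5,0.8,0,0,0,0,0,0,0,0,0,0,0,0,0,0,0,0]}}

```text
time_s: 7.95
ee_pos: [0.3157, 0.4629, 0.2619]
orientation: [[0.984, -0.001, -0.178], [0.178, -0.001, 0.984], [-0.001, -1.0, -0.001]]
contact_force: [1.7, -0.4, -0.4]
opening: 0.0002
```

```bash
python3 - <<'E'
from h import *
im=save('side','s4.png');s=bot.sense();print(s['time_s'],s['ee_pos'],s['contact_force'])
cv2.imwrite('pics/s4c.png',cv2.resize(im[150:400,180:380,::-1],None,fx=2.4,fy=2.4,interpolation=2))
for q,z in(('loupe',.086),('gauge_pin',.086),('ring3',.006),('screwdriver1',.006)):
    print(q,[(d['score'],onz('side',d['xy'],z).round(4)) for d in bot.pinpoint('side',q)[:1]])
save('top','t4.png')
E
```

```text
8.0 [0.31676468 0.46193162 0.26198087] [0.47637204 0.48316599 0.07097065]
loupe [(0.54, array([0.4901, 0.2189, 0.086 ]))]
gauge_pin [(0.52, array([ 0.5322, -0.1252,  0.086 ]))]
ring3 [(0.65, array([ 0.6403, -0.0307,  0.006 ]))]
screwdriver1 [(0.75, array([0.603 , 0.1566, 0.006 ]))]
```

View pics/s4c.png

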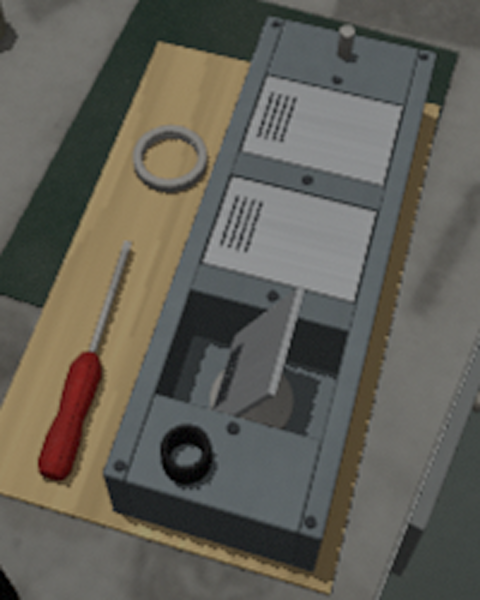

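View pics/t4.png

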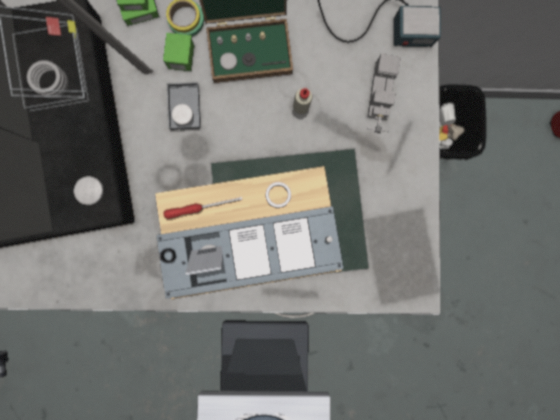

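The left lid's near edge now projects to about 1.15 rad. The other two lids are flush and everything else looks unmoved, so I'm handing it in.

```bash
python3 - <<'E'
from rig import bot
print(bot.close_job())
E
```

```text
the job is handed in; nothing more can be done
None
```

The left-hand lid was the loose one, and I left it standing open at about 1.1 to 1.2 rad (0.9 needed), estimated from its raised edge in the side picture. I pressed its ribs and it went down with almost no force. I then pushed it down and inward with the closed fingertips, backed off and moved the arm clear, finishing at about 8 s.

- **Other lids:** the middle and right-hand lids look flush in the last pictures. I didn't press either of them, because the first lid I tried was the loose one.
- **Things on and round the box:** the loupe, pin, ring and screwdriver look unmoved in both pictures. The network's readings differed from the start by up to about 8 mm (the ring). I put that down to detector scatter, since nothing came near the ring. All are inside the 20 mm limit.
- **Not measured directly:** the lid's being at rest. It was standing open in pictures taken over a second after the fingers left it. No check failed.

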